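# Loosen the keg coupler's knurled ring by two turns

## Task

Loosen the brass knurled locking ring of the keg coupler by rolling it anticlockwise (seen from above) with a fingertip against its rim until it stands two full turns from tight: its white bar, which has already been eased less than one turn past the red pointer, must come round to the pointer a first time, go on, and stop in line with it the second time. Do not set the fingers astride the ring to grip it, and leave the steel jigger, the spare nozzle and the blue cap where they stand.

Things in the scene. Friction and masses are not known exactly. Their poses are not given: they have to be found in the camera images.
- coupler: keg coupler bolted to the counter. Origin on its vertical axis at the counter top; x, y level; the red pointer on its hub points along its own -x (tip 37 mm from the axis, 62 mm up). Dark foot 88 mm across, 10 mm high, then a neck 68 mm across; brass ring from 28 to 54 mm up; above it a hub 52 mm across up to 60 mm, then a stub 33 mm across up to 78 mm
- ring_center (a point): centre of the brass ring, on the coupler's axis, 41 mm above the counter (does not move). The rim is 108 mm across the crests of 14 equal upright ribs (each 7 mm wide, round) and 97 mm across the grooves between them; rib pitch 25.7 degrees; a groove is 5.5 mm deep and about 15.5 mm wide at mid depth. The white bar is in line with the middle of a groove
- white_bar (a point): middle of the white bar on the ring's top face (15 mm long, radial, 6 mm wide), 38 mm from the axis, 55 mm above the counter; turns with the ring. Behind the ring the tap tower's handles and fillers overhang the counter from about 0.60 m ahead of the robot, 0.34 m and more up, so the robot's side of the ring is the free one to work from
- lock_ring (a joint): turn of the brass ring in rad, growing anticlockwise seen from above (loosening). 0 = tight, white bar at the red pointer; 6.28 and 12.57 = one and two turns loose, bar at the pointer again. Stops at 0 and 18.85; starts between 1.6 and 5.0. It only turns, does not rise, resists with about 0.08 N m (1.5 N at the rim) and stays where it is left
- jigger: double steel jigger standing loose 140 to 170 mm to one side of the ring's axis, 45 mm across, 87 mm high; origin at the centre of its underside
- spare_nozzle: whitish filler nozzle standing loose 140 to 170 mm to the other side of the ring's axis, foot 29 mm across, 62 mm high; origin at the centre of its underside
- cap_blue: blue bottle cap lying loose 210 to 235 mm to the left of the ring's axis, 31 mm across, 14 mm high; origin at the centre of its underside
Things that resemble listed ones, but are neither listed nor needed, are in the scene too. Several things have the shape of the jigger; the one meant has the colours described above.

How it is judged (in metres and radians):
On the way:
1. the white bar has come round to the red pointer for the first time (one turn loose) (value of joint lock_ring above 6.28 rad), for 0.05 s.
At the end, for the whole second after the job is handed in: the ring stands still two full turns from tight, the white bar in line with the red pointer to within 15 degrees (0.26 rad); jigger, nozzle and cap are within 15 mm of where they stood (value of joint lock_ring between 12.306 and 12.826 rad and velocity of joint lock_ring between -0.05 and 0.05 rad/s and distance of each of jigger, spare_nozzle, cap_blue from where it was at the start of the episode below 0.015 m); the robot touches nothing.
It fails at once if the steel jigger is shifted by more than 15 mm or lifted (not (distance of jigger from where it was at the start of the episode below 0.015 m)).
It fails at once if the spare nozzle is shifted by more than 15 mm or lifted (not (distance of spare_nozzle from where it was at the start of the episode below 0.015 m)).
It fails at once if the blue bottle cap is shifted by more than 15 mm or lifted (not (distance of cap_blue from where it was at the start of the episode below 0.015 m)).
It fails at once if the fingers are set astride the ring as if to grip it (grasp point within 30 mm of its axis and lower than 60 mm) (horizontal distance between the grasp point and ring_center below 0.03 m and height (world z) of the grasp point below 0.06 m).
It also fails if it takes over 72 s, if anything falls off the work surface, if the arm or the gripper's body presses on something with over 40 N, if the wrist force passes 120 N, or if a joint passes its speed limit or range.

## Robot

A 7-joint arm with a two-finger parallel gripper is mounted at the origin on a cart in front of the work surface, level with it; the furniture and walls round the work are solid. World frame = base frame: x ahead of the robot, y to its left, z up, the work surface at z = 0. Lengths are in m, angles in degrees, forces in N, time in s.
With the tool pointing down it reaches from about 0.425 to 1.025 m from the base axis. Payload 9.4 kg.
Tool frame: the origin (TCP) lies midway between the tips of the shut fingers; the grasp point (between the pads) lies arm.grip_point_offset behind it (arm.grip_point_offset is the distance from the TCP to the grasp point, in m); y points along the fingers, z is the direction in which the jaws open and shut, and the axes are right-handed (so a half turn about y gives the same grasp; the last joint's range is limited). The gripper opens to 93 mm and grips with 3 to 60 N. Pads are 15 mm wide; open, the fingers measure 128 mm over their backs; the gripper's body (75 mm by 188 mm) begins 65 mm behind the grasp point.
Start: joints at [-72.519, 34.337, -0.143, 91.639, 0.103, 54.024, -4.572], TCP at [0.27, 0.673, 0.219] pointing down, gripper open.
Joint ranges: [-147.43, 147.43], [-19.82, 112.94], [-74.19, 73.91], [6.32, 146.72], [-59.91, 239.91], [6.04, 106.73], [-150.56, 150.56]. Speed limits (degrees/s): [127.2, 127.2, 172.46, 172.46, 180, 180, 180].

## Interface

Orientations are given as [roll, pitch, yaw] about the fixed x, y, z axes, in that order (R = Rz(yaw) Ry(pitch) Rx(roll)).
In Python, from workcell import arm gives the robot as it stands. Calls block until the motion is done:
- arm.move_to(position, orientation): joint-space move of the TCP to a pose.
- arm.move_straight(position, rot=None, v=0.15): straight line of the TCP; rot=None keeps the orientation; v is the mean speed in m/s.
- arm.set_joints(angles): joint-space move.
- arm.move_gripper(opening, newtons=None): finger opening in m; newtons is the grip in N (None keeps the last); returns when the fingers have stopped.
- arm.sleep(seconds).
- arm.ik(position, orientation): joint angles nearest the present ones, or None.
- arm.get_state(): the state.
- arm.camera(name): name is "scene" or "top"; returns a dict with "color" (420x560x3 uint8, blue, green, red), "vertical_fov" (degrees; the focal length in pixels is half the picture's height over the tangent of half this angle, whatever the lens; pixels are square), "cx", "cy" (the principal point, pixels), "rvec" (rotation vector, rad) and "tvec" (3), from world to camera coordinates, as OpenCV has them. Camera axes: x right, y down, z forward; pixel columns grow to the right and rows downward; lengths in m; the calibration is good to about 2 mm. A picture is of the moment at which its call begins. There is no depth.
A pose or a line that the arm cannot do raises arm.Unreachable and nothing moves.
- arm.hand_in(): hands the job in, once; it reports no verdict.
The state is a dict: "time_s": time; "qpos": joint angles; "dq": joint speeds; "joint_torque": joint torques, N m; "tcp_pos": TCP position; "tcp_rot": TCP orientation; "wrist_force": force on the tool from outside, world axes, zero at the start; "torque": the same for the moment, N m; "opening": finger opening in m.
Only numpy, scipy, OpenCV 4.12 (cv2) and the standard library are available. Lean on these libraries where they do the work, as an engineer would, in place of code of your own. Each camera call takes 0.05 s, during which the arm holds its last target.

## Working session

There is one attempt and no reset: what is moved stays moved. The work goes in short steps, each a Python script; the robot and the scene stay as the last script left them, time stands still between calls to the robot, and variables do not carry over. Pictures are saved under pics/ and viewed, and the job is handed in when it is done.

```bash
ls; mkdir -p pics; python3 - <<'E'
from workcell import arm
import cv2
s=arm.get_state();print({k:(v if not hasattr(v,'round') else v) for k,v in s.items()}, arm.grip_point_offset)
for n in ("scene","top"):
    c=arm.camera(n);cv2.imwrite(f"pics/{n}0.png",c["color"]);print(n,c["vertical_fov"],c["cx"],c["cy"],c["rvec"],c["tvec"])
E
```

```text
pics
{'time_s': 0.0, 'qpos': array([-72.5178686 ,  34.38467354,  -0.14823254,  91.67938051,
         0.10515883,  54.02448216,  -4.57190224]), 'dq': array([-0.09218443, -0.05361027, -0.03709839,  0.00063409, -0.04688751,
       -0.12488738, -0.00644229]), 'joint_torque': array([-9.60452394e-05, -7.65086246e+01,  1.49691157e+00, -2.52339453e+01,
       -5.24137903e-02,  1.69364997e-02,  1.54010349e-04]), 'tcp_pos': array([0.26996332, 0.67234558, 0.21776704]), 'tcp_rot': array([-9.00880180e+01, -8.33497973e-03, -2.18697913e+01]), 'wrist_force': array([-1.1521522 ,  1.43983016, -0.53295621]), 'torque': array([ 0.02611693, -0.02465915, -0.02547892]), 'opening': 0.09289461782815056} 0.0188
scene 56.10730075583469 286.44136344948 215.61558994892303 [ 2.21412258 -0.85511287  0.34447456] [-0.32837036  0.31797053  0.59033689]
top 45.605750661066686 287.000517403852 201.70245046531844 [ 2.16195402 -2.16566717  0.08538192] [0.09405031 0.52396582 0.9819923 ]
```

View pics/scene0.png

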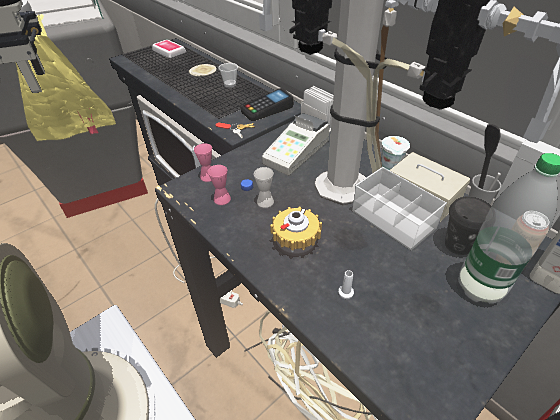

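View pics/top0.png

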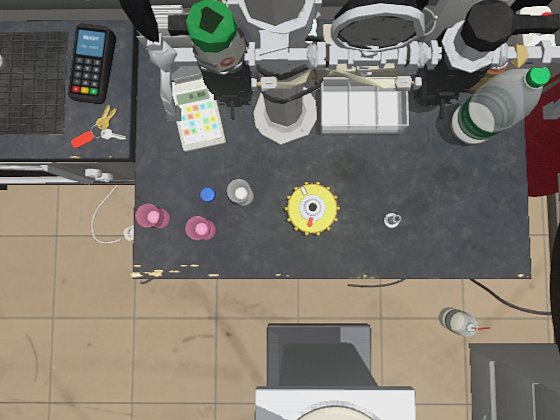

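Top view: the brass ring is at (313,209), with its red pointer at (310,222) pointing at the robot and its white bar near (305,190). 

- **Jigger lookalikes:** steel at (240,192), which is the one meant. Pink at (152,216) and (201,229) are decoys.
- **Nozzle:** whitish at (392,220). 
- **Cap:** blue at (207,195). 
- **Ring lookalikes:** the tower flange at (285,115) is not brass.

Next I'll measure these and take a close crop.

```bash
cat > h.py <<'E'
import numpy as np, cv2
from workcell import arm
def K(c):
    f=c["color"].shape[0]/2/np.tan(np.radians(c["vertical_fov"]/2))
    return np.array([[f,0,c["cx"]],[0,f,c["cy"]],[0,0,1.]])
def ray(c,px,z):
    R,_=cv2.Rodrigues(np.array(c["rvec"],float)); t=np.array(c["tvec"],float)
    o=-R.T@t; d=R.T@np.linalg.solve(K(c),[px[0],px[1],1.])
    return o+d*(z-o[2])/d[2]
def proj(c,P):
    p,_=cv2.projectPoints(np.array(P,float).reshape(-1,3),np.array(c["rvec"],float),np.array(c["tvec"],float),K(c),None)
    return p.reshape(-1,2)
def blob(c,lo,hi,roi):
    h=cv2.cvtColor(c["color"],cv2.COLOR_BGR2HSV); m=cv2.inRange(h,np.array(lo),np.array(hi))
    k=np.zeros_like(m); x0,y0,x1,y1=roi; k[y0:y1,x0:x1]=m[y0:y1,x0:x1]; return k
def crop(c,roi,s,name):
    x0,y0,x1,y1=roi; cv2.imwrite(name,cv2.resize(c["color"][y0:y1,x0:x1],None,fx=s,fy=s,interpolation=cv2.INTER_CUBIC))
E
python3 - <<'E'
from h import *
t=arm.camera("top");s=arm.camera("scene")
crop(t,(280,175,346,241),8,"pics/topcrop.png");crop(s,(230,150,370,310),3.7,"pics/scenecrop.png")
for c,roi in((t,(270,170,350,250)),(s,(255,190,340,270))):
    m=blob(c,(18,110,60),(35,255,255),roi)
    cn,_=cv2.findContours(m,cv2.RETR_EXTERNAL,cv2.CHAIN_APPROX_NONE); a=max(cn,key=cv2.contourArea)
    h=cv2.convexHull(a)[:,0]
    W=np.array([ray(c,p,0.054)[:2] for p in h.astype(float)]); cc,r=cv2.minEnclosingCircle(W.astype(np.float32)); print("ring",cc,r,cv2.minEnclosingCircle(h)[0])
for nm,p,z in(("jig",(240,192),.087),("noz",(393,219),.06),("cap",(207,195),.014),("bar",(305,190),.055),("ptip",(309,226),.062)):
    print(nm,ray(t,p,z))
for nm,p,z in(("jig",(264,174),.087),("noz",(348,273),.062),("cap",(247,184),.014),("nozb",(346,292),0.0)): print(nm,ray(s,p,z))
E
```

```text
ring (0.508354127407074, 0.043953895568847656) 0.05394059047102928 (311.8114013671875, 208.3508758544922)
ring (0.4998885989189148, 0.03726572170853615) 0.06153583154082298 (295.7037048339844, 226.9629669189453)
jig [0.53701196 0.1814946  0.087     ]
noz [ 0.48667726 -0.11266769  0.06      ]
cap [0.53951809 0.25743209 0.014     ]
bar [0.54431991 0.05728951 0.055     ]
ptip [0.47330741 0.0499894  0.062     ]
jig [0.53852535 0.1812243  0.087     ]
noz [ 0.48636456 -0.11791481  0.062     ]
cap [0.53863883 0.25275147 0.014     ]
nozb [ 0.48931911 -0.11828164  0.        ]
```

```bash
sleep 1
```

```text
(no output)
```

View pics/topcrop.png

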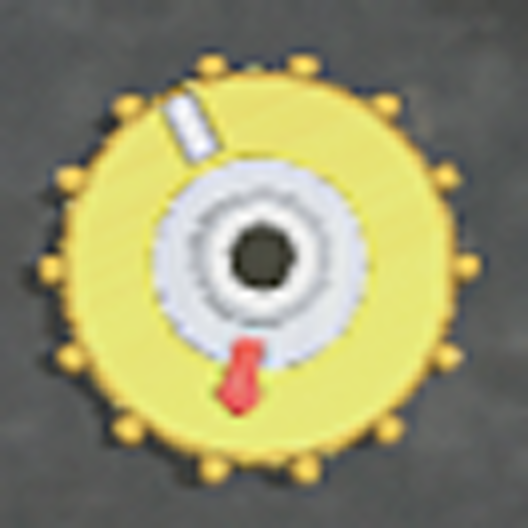

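View pics/scenecrop.png

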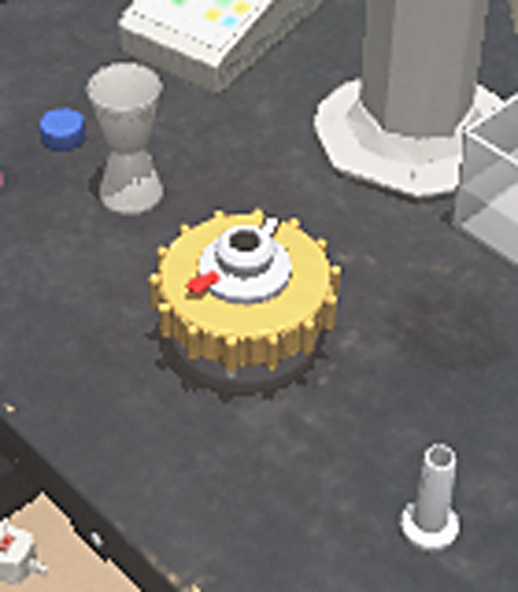

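The choice is confirmed in the crop: brass ring, red pointer, and the bar almost opposite it. The ring radius measures 53.9 mm against 54 given. Next I'll measure the bar and pointer angles and check IK along the working arc.

```bash
cat >> h.py <<'E'
C=np.array([0.508,0.0438])
def ang(c=None,C=C,verbose=False):
    c=c or arm.camera("top")
    img=c["color"]; h=cv2.cvtColor(img,cv2.COLOR_BGR2HSV)
    yy,xx=np.mgrid[0:img.shape[0],0:img.shape[1]]
    pc=proj(c,[C[0],C[1],.055])[0]
    sc=np.linalg.norm(proj(c,[C[0]+.05,C[1],.055])[0]-pc)/.05
    rr=np.hypot(xx-pc[0],yy-pc[1])/sc
    w=(h[...,1]<90)&(h[...,2]>120)&(rr>.031)&(rr<.046)
    r=((h[...,0]<9)|(h[...,0]>172))&(h[...,1]>110)&(h[...,2]>80)&(rr<.045)
    out=[]
    for m,z in((w,.055),(r,.062)):
        n,l,st,ce=cv2.connectedComponentsWithStats(m.astype(np.uint8))
        if n<2: out.append(None);continue
        i=1+np.argmax(st[1:,4]); P=ray(c,ce[i],z); d=P[:2]-C; out.append((np.degrees(np.arctan2(d[1],d[0]))%360,np.hypot(*d),int(st[i,4])))
    return out
E
python3 - <<'E'
from h import *
print(ang())
c=arm.camera("top"); print(proj(c,[C[0],C[1],.055]), proj(c,[C[0],C[1],.078]))
for s in(-90,90):
  print(s)
  for phi in range(95,271,25):
    for r,z in((.069,.033),(.086,.033),(.069,.1)):
        a=np.radians(phi); q=arm.ik([C[0]+r*np.cos(a),C[1]+r*np.sin(a),z],[-90,0,phi+s]); print(phi,r,z,None if q is None else np.round(q))
E
```

```text
[(np.float64(24.775282632833843), np.float64(0.03853787374565449), 34), (np.float64(169.9602567959881), np.float64(0.02693751543713109), 32)]
[[311.98172375 208.42416765]] [[312.37133761 207.42864108]]
-90
95 0.069 0.033 [-15.  37.  -6. 127.  12.  16.  64.]
95 0.086 0.033 [-17.  37.  -6. 126.  12.  17.  62.]
95 0.069 0.1 [-15.  30.  -6. 125.   7.  25.  69.]
120 0.069 0.033 [-13.  37.  -8. 131.  20.  14.  80.]
120 0.086 0.033 [-15.  36.  -8. 131.  21.  14.  78.]
120 0.069 0.1 [-11.  29. -11. 128.  14.  24.  86.]
145 0.069 0.033 [-10.  36. -11. 134.  31.  13.  96.]
145 0.086 0.033 [-13.  36. -10. 135.  31.  11.  94.]
145 0.069 0.1 [ -5.  29. -18. 131.  22.  23. 104.]
170 0.069 0.033 [ -4.  36. -15. 135.  42.  13. 112.]
170 0.086 0.033 [ -7.  35. -12. 138.  44.  10. 110.]
170 0.069 0.1 [  2.  29. -23. 133.  29.  23. 125.]
195 0.069 0.033 [  3.  36. -20. 135.  51.  15. 132.]
195 0.086 0.033 [  2.  36. -17. 138.  53.  13. 130.]
195 0.069 0.1 [ 11.  30. -30. 133.  35.  25. 147.]
220 0.069 0.033 [-20.  38.  20. 136. -55.  14. -90.]
220 0.086 0.033 [-19.  37.  19. 137. -59.  14. -85.]
220 0.
[... 914 characters left out ...]
 138. -19.   7.  -6.]
170 0.069 0.1 [-24.  28.  12. 134. -18.  19.  -5.]
195 0.069 0.033 [-12.  36.   2. 136. -10.   8.  15.]
195 0.086 0.033 [-12.  35.   2. 139.  -9.   6.  14.]
195 0.069 0.1 [-16.  28.   8. 134. -11.  19.  16.]
220 0.069 0.033 [ -7.  36.   0. 135.  -1.  10.  34.]
220 0.086 0.033 [ -6.  36.   0. 136.  -0.   8.  34.]
220 0.069 0.1 [-10.  28.   4. 133.  -5.  20.  38.]
245 0.069 0.033 [ -3.  36.  -3. 131.   7.  12.  53.]
245 0.086 0.033 [ -1.  36.  -3. 132.   8.  12.  54.]
245 0.069 0.1 [ -4.  29.  -1. 129.   1.  22.  59.]
270 0.069 0.033 [  1.  37.  -7. 128.  14.  16.  72.]
270 0.086 0.033 [  3.  37.  -7. 127.  15.  16.  73.]
270 0.069 0.1 [  1.  30.  -7. 125.   8.  25.  78.]
```

```bash
cat >> h.py <<'E'
def P(phi,r,z): a=np.radians(phi); return [C[0]+r*np.cos(a),C[1]+r*np.sin(a),z]
def O(phi): return [-90,0,(phi+90+180)%360-180]
def st(tag):
    s=arm.get_state(); print(tag,round(s["time_s"],2),np.round(s["tcp_pos"],4),np.round(s["wrist_force"],1),np.round(s["qpos"][5],1))
    return s
def enter(phi,r=.0695,z=.033):
    arm.move_to(P(phi,.088,.1),O(phi)); arm.move_straight(P(phi,.088,z),v=.15); st("down")
    arm.move_straight(P(phi,r,z),v=.06); st("in")
def arc(a,b,r=.0695,z=.033,step=8,v=.12):
    n=int(np.ceil(abs(b-a)/step))
    for i,p in enumerate(np.linspace(a,b,n+1)[1:]):
        arm.move_straight(P(p,r,z),O(p),v=v)
        if i%4==3: st("arc %.0f"%p)
def leave(phi,z=.033):
    arm.move_straight(P(phi,.088,z),v=.12); arm.move_straight(P(phi,.088,.1),v=.2); st("out")
E
python3 - <<'E'
from h import *
arm.move_gripper(0.0); st("shut")
b=ang()[0][0]; ph=b+3*360/14; print(ph)
arm.move_to(P(ph,.088,.16),O(ph)); st("above")
enter(ph)
for n in("top","scene"):
    c=arm.camera(n); p=proj(c,[C[0],C[1],.05])[0].astype(int); roi=(p[0]-50,p[1]-50,p[0]+50,p[1]+50); crop(c,roi,5,f"pics/in_{n}.png")
E
```

```text
shut 1.75 [0.2701 0.6728 0.2186] [-0.8  0.3 -0.4] 54.0
101.91813977569097
above 3.91 [0.49   0.1309 0.16  ] [-0.4  0.3  0.1] 35.0
down 4.86 [0.4905 0.13   0.0341] [ 0.3 -0.4 -0.1] 18.2
in 5.32 [0.4938 0.1113 0.0333] [-0.7  0.1 -0.6] 17.9
```

View pics/in_top.png

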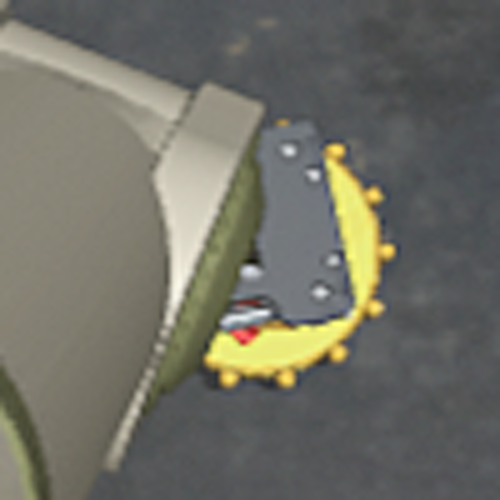

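View pics/in_scene.png

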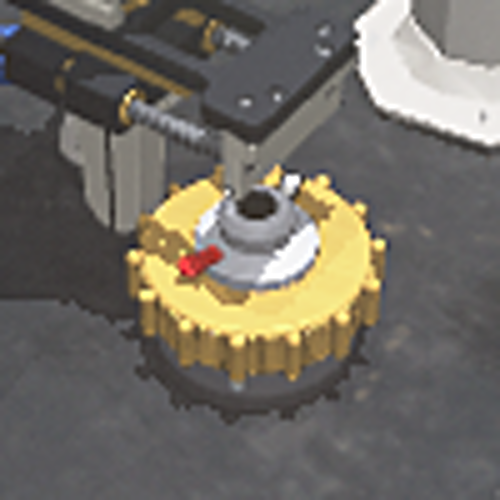

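The scene crop shows the fingertips at the rim's left side (115,190) and the white bar at (290,185). The contact force is near zero. I'll make a short test push.

```bash
python3 - <<'E'
from h import *
arc(101.9,141.9)
c=arm.camera("scene"); p=proj(c,[C[0],C[1],.05])[0].astype(int); roi=(p[0]-50,p[1]-50,p[0]+50,p[1]+50); crop(c,roi,5,"pics/in2.png")
E
```

```text
arc 134 6.58 [0.4602 0.094  0.033 ] [-0.2  1.1 -0.5] 11.8
```

View pics/in2.png

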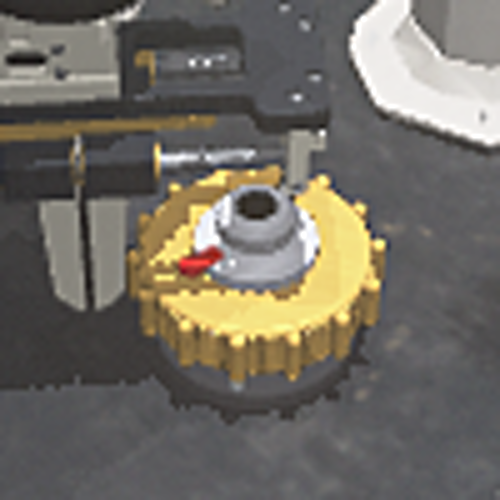

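```bash
python3 - <<'E'
from h import *
c=arm.camera("scene"); p0=proj(c,[C[0],C[1],.05])[0].astype(int)-50
f=lambda P:np.round((proj(c,P)[0]-p0)*5)
for a in (25,45,65): print(a,f(P(a,.038,.055)))
print("tip inner",f(P(141.9,.052,.033)),"mid",f(P(141.9,.0695,.033)),"outer",f(P(141.9,.087,.033)))
print("ring rim 142",f(P(141.9,.054,.054)),f(P(141.9,.054,.028)))
arc(141.9,190)
c=arm.camera("scene");crop(c,(p0[0],p0[1],p0[0]+100,p0[1]+100),5,"pics/in3.png")
E
```

```text
25 [288. 186.]
45 [257. 181.]
65 [227. 184.]
tip inner [131. 288.] mid [ 89. 291.] outer [ 47. 293.]
ring rim 142 [124. 254.] [126. 297.]
arc 169 8.04 [0.4399 0.0568 0.033 ] [ 0.4  1.1 -0.4] 8.2
```

View pics/in3.png

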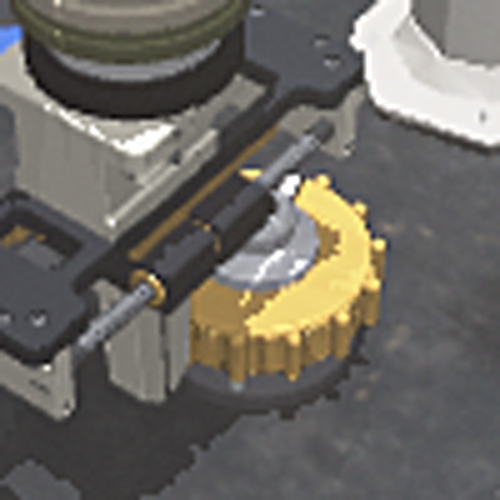

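The ring has not turned: the bar is still at (290,185), as at 25°. The tips are tapered, so they are thinner than the 17.5 mm I assumed. I'll feel inward at a groove, guarded by force.

```bash
python3 - <<'E'
from h import *
arc(190,179.1)
for r in np.arange(.0685,.056,-.001):
    arm.move_straight(P(179.1,r,.033),v=.05)
    s=arm.get_state(); print(round(r,4),np.round(s["tcp_pos"][:2],4),np.round(s["wrist_force"],1))
    if s["wrist_force"][0]<-4: break
print(arm.get_state()["time_s"])
E
```

```text
0.0685 [0.4396 0.0446] [-0.3  0.2 -0.4]
0.0675 [0.4406 0.0447] [-0.7 -1.1  0.7]
0.0665 [0.4416 0.0448] [ 0.6 -0.6 -0.2]
0.0655 [0.4423 0.0448] [-0.2 -0.4  0.3]
0.0645 [0.4428 0.0447] [-2.8 -0.   0.3]
0.0635 [0.443  0.0446] [-5.2 -0.2  1.1]
10.8917
```

```bash
python3 - <<'E'
from h import *
arc(179.1,250,r=.0645,step=10)
c=arm.camera("scene"); p0=proj(c,[C[0],C[1],.05])[0].astype(int)-50
crop(c,(p0[0],p0[1],p0[0]+100,p0[1]+100),5,"pics/in4.png")
c=arm.camera("top");cv2.imwrite("pics/t4.png",c["color"][130:290,230:400].repeat(4,0).repeat(4,1)); print(ang(c))
E
```

```text
arc 215 12.12 [0.4547 0.0071 0.033 ] [-3.7 -4.5 -0.6] 10.1
arc 250 13.36 [ 0.4866 -0.0175  0.033 ] [-1.2 -7.1 -0.8] 15.7
[(np.float64(330.9978930949641), np.float64(0.032175414414687756), 241), (np.float64(170.31104470399208), np.float64(0.030052624135860833), 21)]
```

View pics/in4.png

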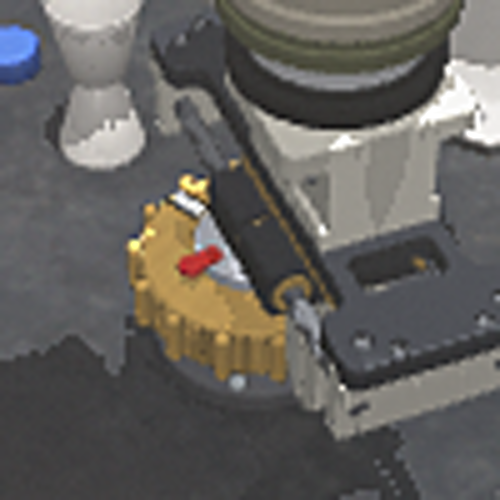

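View pics/t4.png

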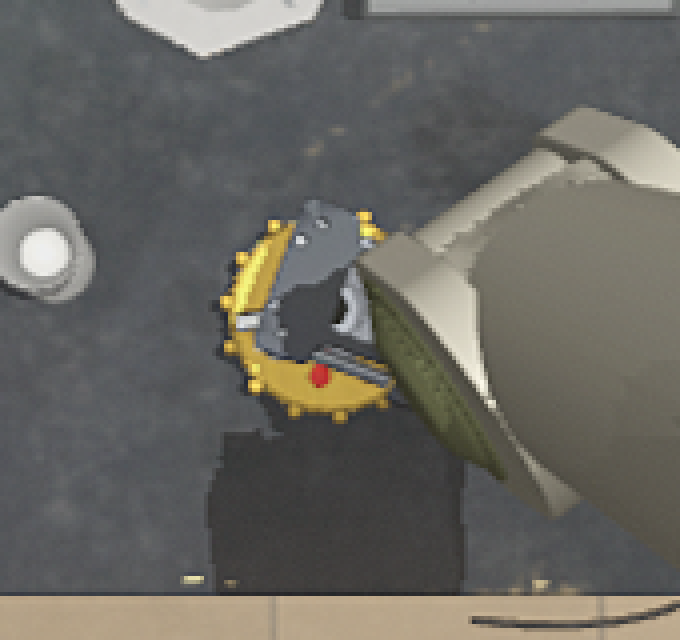

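The ring is now turning with the finger: the bar sits at about 95°, at t4 pixel (250,320), as predicted from the 71° stroke. I'll continue with regrips in the groove that lies six pitches back.

```bash
cat >> h.py <<'E'
RC=.0645
def regrip(a,b):
    arm.move_straight(P(a,.080,.033),v=.12); arm.move_straight(P(a,.080,.13),v=.3)
    arm.move_to(P(b,.082,.13),O(b)); arm.move_straight(P(b,.082,.033),v=.25)
    arm.move_straight(P(b,RC,.033),v=.06); st("in")
def snap(name):
    c=arm.camera("scene"); p0=proj(c,[C[0],C[1],.05])[0].astype(int)-50
    crop(c,(p0[0],p0[1],p0[0]+100,p0[1]+100),5,"pics/%s_s.png"%name)
    c=arm.camera("top");cv2.imwrite("pics/%s_t.png"%name,c["color"][130:290,230:400].repeat(4,0).repeat(4,1)); print(ang(c))
E
python3 - <<'E'
from h import *
b=250-6*360/14
regrip(250,b)
snap("r1")
arc(b,250,r=RC,step=11)
snap("r2")
E
```

```text
in 17.09 [0.5025 0.1098 0.0343] [-0.6  9.5  1.5] 16.6
[(np.float64(23.532761172181456), np.float64(0.03809204497240705), 79), (np.float64(169.17206010930036), np.float64(0.03065391022300294), 19)]
arc 137 18.52 [0.4591 0.0875 0.034 ] [-5.4  3.5  3.1] 11.1
arc 178 19.86 [0.4431 0.0456 0.0331] [-3.9 -0.8  4.7] 9.0
arc 219 21.19 [0.4579 0.0028 0.0329] [-3.6 -4.  -0.2] 12.6
[(np.float64(279.6448096634017), np.float64(0.03741065756215967), 129), (np.float64(170.31104470399208), np.float64(0.030052624135860833), 21)]
```

```bash
python3 -c "
import cv2,numpy as np
a=[cv2.resize(cv2.imread('pics/'+n+'.png'),(390,290)) for n in('r1_s','r1_t','r2_s','r2_t')]
cv2.imwrite('pics/m1.png',np.vstack([np.hstack(a[:2]),np.hstack(a[2:])]))"
```

```text
(no output)
```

View pics/m1.png

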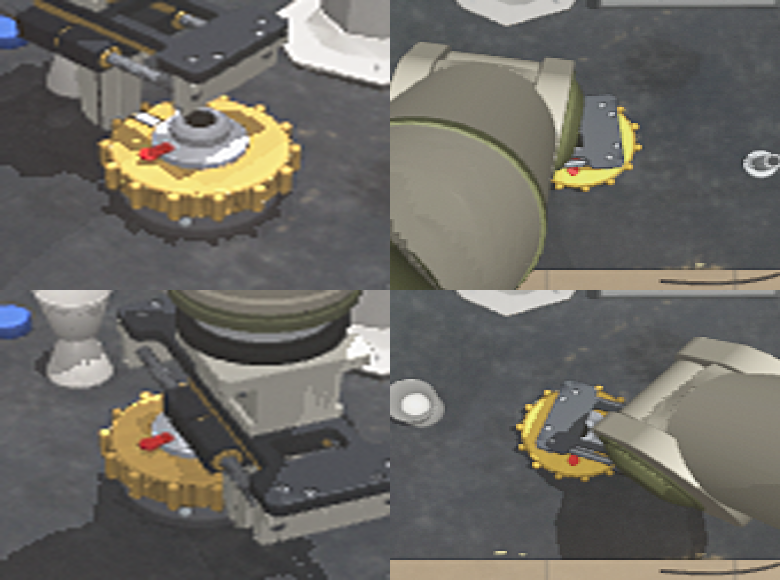

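```bash
python3 - <<'E'
from h import *
b=250-6*360/14
regrip(250,b)
snap("r3")
E
python3 -c "
import cv2,numpy as np
a=[cv2.resize(cv2.imread('pics/'+n+'.png'),(390,390)) for n in('r3_s','r3_t')]
cv2.imwrite('pics/m2.png',np.hstack(a[:2]))"
```

```text
in 25.98 [0.5031 0.1098 0.0344] [ 0.1 10.   1.1] 15.5
[(np.float64(124.2356751620641), np.float64(0.03124405120460717), 332), None]
```

View pics/m2.png

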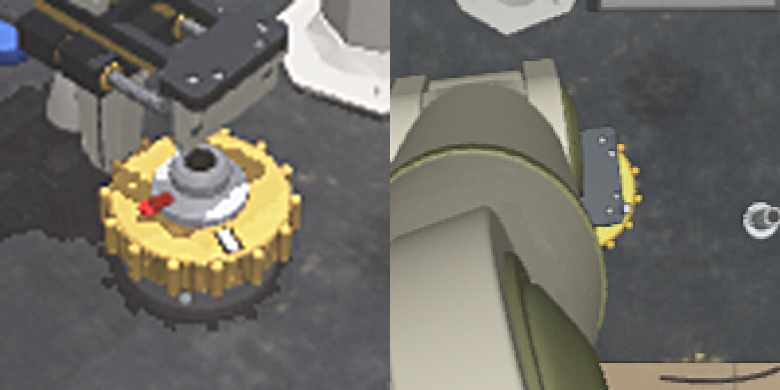

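The bar shows clearly at m2 (230,240), having passed the pointer for the first time. I'll turn that into an angle.

```bash
cat >> h.py <<'E'
def sang(c=None):
    c=c or arm.camera("scene"); h=cv2.cvtColor(c["color"],cv2.COLOR_BGR2HSV)
    # unwrap the ring's top face at z=.055 : sample annulus 36..43 mm per degree
    A=np.arange(0,360,1.0); R=np.arange(.035,.0445,.001)
    pts=np.array([[P(a,r,.055) for r in R] for a in A]); px=proj(c,pts).reshape(len(A),len(R),2).astype(np.float32)
    s=cv2.remap(h[...,1],px,None,cv2.INTER_LINEAR).astype(float); v=cv2.remap(h[...,2],px,None,cv2.INTER_LINEAR).astype(float)
    w=((s<80)&(v>150)).mean(1); return A,w
def runs():
    A,w=sang(); i=np.where(w>.5)[0]
    g=np.split(i,np.where(np.diff(i)>2)[0]+1) if len(i) else []
    return [(A[k[0]],A[k[-1]],round(float((A[k]*w[k]).sum()/w[k].sum()),1)) for k in g]
E
python3 - <<'E'
from h import *
print(runs())
arc(250-6*360/14,250,r=RC,step=11)
snap("r4")
E
```

```text
[(np.float64(42.0), np.float64(42.0), 42.0), (np.float64(246.0), np.float64(255.0), 250.5)]
arc 137 27.46 [0.4594 0.0875 0.0341] [-6.2  4.1  3.8] 11.4
arc 178 28.79 [0.4431 0.0454 0.0333] [-4.3 -0.6  5.8] 10.5
arc 219 30.12 [0.4579 0.0028 0.0329] [-3.5 -4.2  2. ] 16.1
[(np.float64(12.923084114950935), np.float64(0.03573392050844885), 134), (np.float64(170.31104470399208), np.float64(0.030052624135860833), 21)]
```

```bash
python3 - <<'E'
from h import *
b=250-5*360/14
regrip(250,b); print(runs())
arc(b,b+117,r=RC,step=11); e=b+117
arm.move_straight(P(e,.080,.033),v=.12); arm.move_straight(P(e,.080,.13),v=.3)
arm.move_to([.45,-.2,.25],O(250)); st("away")
print(runs()); snap("f1")
E
python3 -c "
import cv2,numpy as np
a=[cv2.resize(cv2.imread('pics/'+n+'.png'),(390,390)) for n in('f1_s','f1_t')]
cv2.imwrite('pics/m3.png',np.hstack(a[:2]))"
```

```text
in 34.7 [0.4747 0.1003 0.0342] [-4.3  9.2  2.9] 13.1
[(np.float64(42.0), np.float64(50.0), 45.9)]
arc 164 36.08 [0.445  0.06   0.0339] [-6.3 -0.4  5.2] 11.5
arc 207 37.42 [0.4501 0.0147 0.033 ] [-4.1 -3.4  3.5] 16.1
away 40.03 [ 0.4498 -0.1992  0.2489] [-0.1  0.7  0.6] 52.5
[(np.float64(155.0), np.float64(164.0), 159.6)]
[(np.float64(160.11000313332485), np.float64(0.03866777472270035), 30), (np.float64(170.27198801809885), np.float64(0.0267715687687995), 31)]
```

View pics/m3.png

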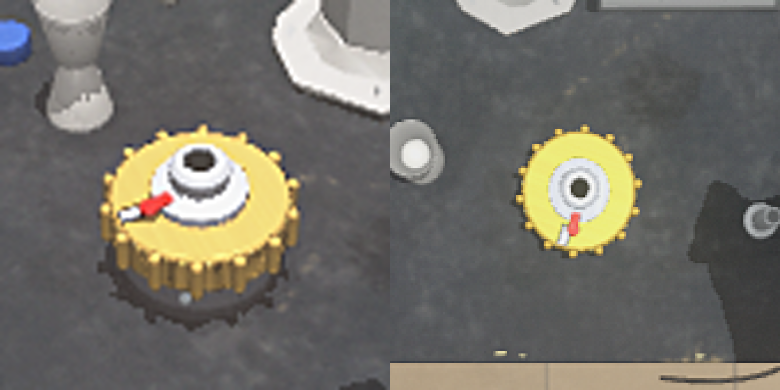

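The bar is at 160° and the pointer at 170°, so it stopped a little short, as I planned. One last nudge of about 10°.

```bash
python3 - <<'E'
from h import *
b=160+3*360/14
arm.move_to(P(b,.082,.13),O(b)); arm.move_straight(P(b,.082,.033),v=.25)
arm.move_straight(P(b,RC,.033),v=.06); st("in")
e=b+11.2; arc(b,e,r=RC,step=6)
arm.move_straight(P(e,.080,.033),v=.12); arm.move_straight(P(e,.080,.13),v=.3)
arm.move_to([.45,-.2,.25],O(250)); st("away")
print(runs()); snap("f2")
t=arm.camera("top"); 
for nm,p,z in(("jig",(240,192),.087),("noz",(393,219),.06),("cap",(207,195),.014)): print(nm,proj(t,ray(t,p,z)))
m0=cv2.imread("pics/top0.png"); cv2.imwrite("pics/cmp.png",np.vstack([m0[150:260,130:430],t["color"][150:260,130:430]]).repeat(2,0).repeat(2,1))
for n,roi in(("jig",(222,172,258,210)),("cap",(196,184,218,206)),("noz",(380,205,405,232))):
    x0,y0,x1,y1=roi; print(n,cv2.phaseCorrelate(np.float32(cv2.cvtColor(m0,6)[y0:y1,x0:x1]),np.float32(cv2.cvtColor(t["color"],6)[y0:y1,x0:x1])))
E
```

```text
in 42.02 [ 0.4736 -0.0111  0.0339] [-0.9 -5.9  6.1] 24.0
away 44.13 [ 0.4499 -0.1991  0.2489] [ 0.2  0.3 -0.5] 52.4
[(np.float64(165.0), np.float64(175.0), 169.9)]
[(np.float64(169.87262154402373), np.float64(0.040064041504107153), 23), (np.float64(170.30629182607896), np.float64(0.02739731850540388), 34)]
jig [[240. 192.]]
noz [[393. 219.]]
cap [[207. 195.]]
jig ((0.02423291577550657, 0.019224421594437047), 0.9559556007385254)
cap ((-0.018058795219767276, 0.023079386018192594), 0.9788003141681353)
noz ((0.6350488202355873, 0.36654218950306827), 0.7872717890916048)
```

View pics/cmp.png

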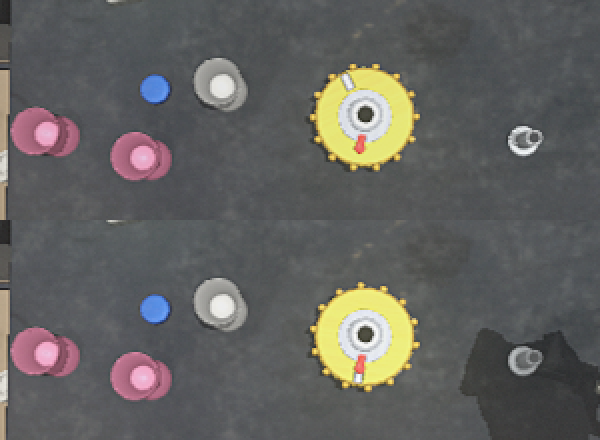

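View pics/f2_s.png

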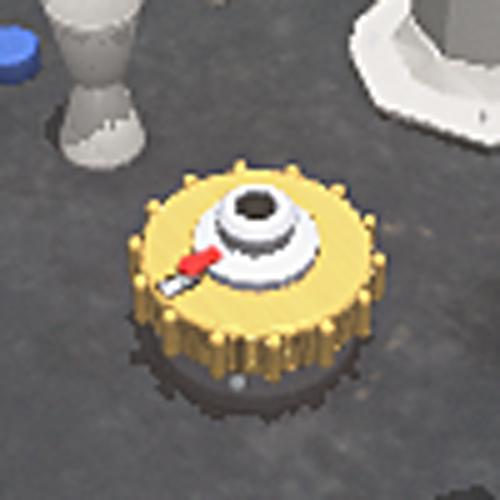

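The bar at (175,285) is in line with the red pointer at (205,262). The jigger, cap and nozzle are where they stood; the nozzle is only in shadow. I'm handing in.

```bash
python3 - <<'E'
from h import *
arm.hand_in()
E
```

```text
the job is handed in; nothing more can be done
```

I rolled the ring anticlockwise with the shut fingertips against its rim, about 505° over four strokes and a 10° nudge. By my measurements it stands two full turns from tight, and the job was handed in at about 44 s of the 72 s allowed.

**Ring position:** The bar started about 215° past the pointer (3.75 rad). It passed the pointer once during the second stroke and ended the second time at 169.9° in both cameras, against a pointer at 170.3°. That is well inside the 15° allowed.

**Other items:** The jigger and cap moved less than 0.1 pixel between the first and last top pictures. The nozzle check read a 0.7-pixel shift (roughly 1 to 2 mm). The gripper's shadow lay over it in the last picture, so I put that down to the shadow.

**Forces:** The wrist forces I printed stayed below about 12 N. The gripper was left clear of everything in the scene.

**What went wrong:** My first sweep missed the ring, because the fingertips are thinner than I assumed. I found the contact by feeling inward with the force reading and carried on from there.

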